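# Stand the mixing palette up in its draining rack

### The job

One round paint palette is lying flat on the wooden slats of its draining rack. Slide it along the slats, still flat, until its rim meets the tall tines, then tip it up gently so that its lower edge settles into the slot and it is left standing, leaning back against the tall tines. Do not let it fall, and leave the other rack's standing palette and everything else on the table where they are.

Things in the scene. Friction and masses are not known exactly. Their poses are not given: they have to be found in the camera images.
- palette: The palette to stand up: plain white porcelain disc, 150 mm across, 9 mm thick, about 0.34 kg, daubs of paint on top. Origin: centre of its underside; z: out of the painted top (up while flat); any yaw. It starts loose and flat on the slats of rack, underside 60 mm high, its rim 25 to 45 mm short of the tall tines, centre within 5 mm of the rack's middle line. Slides at 1 to 3 N.
- rack: The empty rack, fixed: pale wood and steel, 150 mm wide. Origin: on the table, mid width, at the foot of the tall tines; x points along the slats to the tines (to the robot's right, roughly), y across, z up. With its inner rim at the tall tines, a flat palette's outer rim lies at x = -145 mm; its middle overhangs the slat ends by 9 mm and can be lifted from below there.
- tines (a point): Front of the row of four tall steel tines of rack at slat height (x = 5 mm, 60 mm high). Tines 8 mm thick at y = -45, -15, 15, 45 mm, leaning back 13 degrees: front faces from x = -2 mm at 30 mm height to x = 26 mm at the tips, 154 mm high. A palette stood up rests leaning back on them at about that angle, top edge some 185 mm high.
- slot (a point): Middle of the slot floor of rack, 40 mm high, from the short tines (x = -27 mm) to the tall ones; two cross rods at y = -40 and 40 mm, 6 mm above the floor, stop a palette rolling. Short tines at x = -35 to -27 mm, tops flush with the slats. As the outer rim is raised, the palette pivots over them, its inner rim slides down the tall tines and meets the floor at about 45 degrees.
- slats (a point): Outer end of rack's slats, mid width, at their top (x = -136 mm, 60 mm high). Two slats, 26 mm wide, 10 mm thick, centred at y = -42 and 42 mm, run from here to the short tines. The 58 mm gap between them is open down to the table, but for a cross bearer 50 mm high at x = -89 to -71 mm.
- full_rack: The other rack, same make, same frame and fixed likewise, already holding stored. The two racks stand one nearer the robot, one farther; either may be the empty one.
- stored: A second palette, same make as palette, already standing in full_rack, leaning on its tall tines. Leave it. Origin: centre of its underside, which faces the slats; z: out of its painted face.
- tube_a: Paint tube standing on its black cap, behind the racks' tall tines, 46 mm diameter, 150 mm tall. Origin: centre of its foot. Leave it.
- tube_b: Another such standing tube, farther from the robot, right. Leave it.
- tube_c: Another such standing tube, nearer the robot, right. Leave it.
- jar: Closed jar, 64 mm diameter, 85 mm tall, left of the racks. Origin: centre of its foot. Leave it.
- brush: Paint brush lying on the table between the outer ends of the two racks, 170 mm long along its x, 18 mm wide, 13 mm high. Origin: under its middle. Leave it.
- brush_pot: Open pot, 80 mm diameter, 100 mm tall, with three brushes to about 220 mm high, right of the racks. Origin: centre of its foot. Leave it.

How it is judged:
On the way:
1. the palette, lying flat, has been slid along until its rim is at the tall tines (gap under about 12 mm) (x of palette in the frame of rack above -0.083 m and angle between palette's own z axis and vertical below 0.2 rad), for 0.1 s.
At the end, for the whole second after the job is handed in: The palette stands at rest in the slot of the empty rack, rim down on the slot floor (its centre 100 to 125 mm above the table), leaning back on the tall tines or within 7 degrees forward of upright, square to the rack within 10 degrees and within 15 mm of its middle, untouched (angle between palette's own z axis and vertical between 1.45 and 2 rad and angle between the z axis of palette and the y axis of rack, either way round above 1.4 rad and z of palette in the frame of rack between 0.1 and 0.125 m and x of palette in the frame of rack between -0.04 and 0.02 m and y of palette in the frame of rack between -0.015 and 0.015 m and linear speed of palette below 0.02 m/s and angular speed of palette below 0.1 rad/s).
It fails at once if the palette falls or is flung (faster than 0.8 m/s or 6 rad/s) (linear speed of palette above 0.8 m/s or angular speed of palette above 6 rad/s).
It fails at once if the stored palette is shifted more than 15 mm (distance of stored from where it was at the start of the episode above 0.015 m).
It fails at once if another thing on the table is shifted more than 30 mm (distance of any of tube_a, tube_b, tube_c, jar, brush, brush_pot from where it was at the start of the episode above 0.03 m).
It also fails if it takes over 51 s, if anything falls off the work surface, if the arm or the gripper's body presses on something with over 40 N, if the wrist force passes 120 N, or if a joint passes its speed limit or range.

### The arm

A 6-joint arm with a two-finger parallel gripper is mounted at the origin on the work surface. World frame = base frame: x ahead of the robot, y to its left, z up, the work surface at z = 0. Lengths are in m, angles in rad, forces in N, time in s.
With the tool pointing down it reaches from about 0.35 to 0.85 m from the base axis. Payload 8.1 kg.
Tool frame: the origin (TCP) lies at the centre of the arm's flange, where the gripper is bolted on; the fingertips stand 186 mm ahead of it and the grasp point (between the pads) lies 167 mm ahead of it (robot.grasp_offset is the distance from the TCP to the grasp point, in m); z points along the fingers, y is the line along which they close (so a half turn about z gives the same grasp; the last joint's range is limited). The gripper opens to 93 mm and grips with 3 to 60 N. Pads are 15 mm wide; open, the fingers measure 128 mm over their backs; the gripper's body (75 mm by 188 mm) begins 65 mm behind the grasp point.
Start: joints at [-1.322, 0.13, 1.488, -0, 1.523, -0.085], TCP at [0.197, -0.567, 0.405] pointing down, gripper open.
Joint ranges: [-2.96, 2.96], [-0.89, 2.26], [0.02, 2.5], [-1.34, 4.48], [0, 2.73], [-2.66, 2.66]. Speed limits (rad/s): [2.39, 2.39, 2.79, 3.14, 3.14, 3.14].

### API

Orientations are given as a rotation vector (axis times angle).
In Python, from plant import robot gives the robot as it stands.
- The arm moves only by the tool drive_tool, never from a script. Its argument "moves" is one flat list of numbers, 7 for each row, row after row: the finger opening in mm, from 0 to 93, then the shift along the tool's x, y, z in mm, then the turn, a rotation vector about the tool's x, y, z in degrees. A call has 1 to 8 rows; each row shifts and turns the commanded pose from where the row before left it, along the tool's axes as they then stand; what a row does not reach is not made up. A row lasts 1/10 s, in which the tool goes at most 50 mm and 8.59 degrees, less where a joint would pass 70% of its speed; a pose out of reach is approached as far as the arm can. A call is refused whole if a number of a shift passes 50 or a number of a turn 8.59, either way. A call with a gripper value outside its range is refused whole. The fingers move at their own pace and stop on an object; "grip_force" is the grip in N (left out, the last holds). Time passes only in rows, so rows that do not move let the fingers close. It gives the time, the measured TCP pose, the force, the opening and the grip force at its end, in the units of the state.
- robot.read_state(): the state, without advancing time (a new reading comes with each control period).
- robot.read_camera(name): name is "side" or "top"; returns a dict with "color" (480x640x3 uint8, red, green, blue), "depth" (480x640 float32, m along the optical axis (not along the pixel's ray), 0 where there is no reading), "mtx" (3x3 intrinsics, pixels), "dist_coeffs" ([k1, k2, p1, p2, k3] as OpenCV has them; the pictures are not rectified), "R" (3x3) and "t" (3): a world point X has camera coordinates R X + t. Camera axes: x right, y down, z forward; pixel columns grow to the right and rows downward; lengths in m; the calibration is good to about 2 mm. A picture is of the moment at which its call begins.
- robot.close_job(): hands the job in; it is judged then, once.
The state is a dict: "t": time; "q": joint angles; "dq": joint speeds; "joint_torque": joint torques, N m; "tool_pos": TCP position; "orientation": TCP orientation; "force": force on the tool from outside, world axes, zero at the start; "wrist_torque": the same for the moment, N m; "opening": finger opening in m; "gripper_force": force on a finger pad.
Only numpy, scipy, OpenCV 4.12 (cv2) and the standard library are available. Lean on these libraries where they do the work, as an engineer would, in place of code of your own. Each camera call takes 0.05 s, during which the arm holds its last target. There are 200 camera calls.

## Working session

There is one attempt and no reset: what is moved stays moved. The work goes in short steps, Python scripts to look and compute and a tool call to move; the robot and the scene stay as the last step left them, time stands still between calls to the robot, and variables do not carry over. Pictures are saved under pics/ and viewed, at most 10 in all, crops included, and the job is handed in when it is done.

Besides the shell and the picture viewer there is one more tool, called as name(argument=value, ...) on one line, values as JSON. drive_tool: Moves the arm, as the interface text tells. Its arguments: {"type":"object","properties":{"moves":{"type":"array","items":{"type":"number"}},"grip_force":{"type":"number"}},"required":["moves"]}

```bash
ls; mkdir -p pics; python3 - <<'E'
from plant import robot
import cv2,numpy as np
s=robot.read_state();print(s['t'],s['tool_pos'],s['orientation'],s['opening'])
for n in('top','side'):
    c=robot.read_camera(n);np.savez('pics/%s0.npz'%n,**c)
    cv2.imwrite('pics/%s0.png'%n,c['color'][:,:,::-1]);print(n,c['mtx'],c['dist_coeffs'],c['R'],c['t'])
E
```

```text
pics
0.0 [ 0.19654233 -0.56665575  0.40370024] [-3.09615631e+00 -5.21625304e-01  2.47294723e-04] 0.09303082391741986
top [[477.59258773   0.         314.50339   ]
 [  0.         477.59258773 240.78710171]
 [  0.           0.           1.        ]] [-0.01625672  0.          0.          0.          0.        ] [[-0.00578485 -0.99995481 -0.00754415]
 [-0.99236618  0.00667002 -0.12314572]
 [ 0.12319048  0.00677418 -0.99235992]] [0.00299512 0.54272155 1.04222405]
side [[588.24014461   0.         323.22748251]
 [  0.         588.24014461 241.24952048]
 [  0.           0.           1.        ]] [-0.19421727  0.          0.          0.          0.        ] [[-0.77552967 -0.63115746  0.01392805]
 [-0.39996518  0.47414525 -0.78435587]
 [ 0.48844814 -0.61386199 -0.62015472]] [0.43818406 0.30390488 1.08692987]
```

View pics/top0.png

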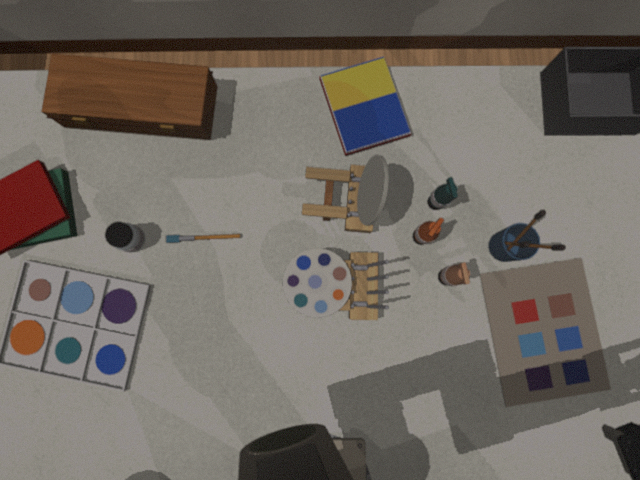

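View pics/side0.png

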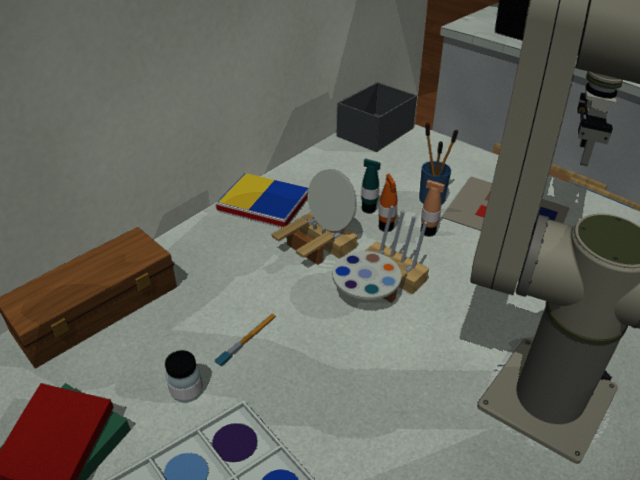

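The top view shows the palette to stand at about (320,283), on the nearer rack. Its tines are at about x 378–410, rows 257–305. The stored palette is in the farther rack at (372,190). Next I measure.

```bash
cat > h.py <<'E'
import numpy as np,cv2
def cloud(c):
    h,w=c['depth'].shape
    v,u=np.mgrid[:h,:w]
    p=cv2.undistortPoints(np.stack([u,v],-1).reshape(-1,1,2).astype(float),c['mtx'],c['dist_coeffs'])[:,0]
    d=c['depth'].reshape(-1,1)
    X=np.hstack([p*d,d])
    return ((X-c['t'])@c['R']).reshape(h,w,3)
def atz(c,uv,z):
    p=cv2.undistortPoints(np.array(uv,float).reshape(-1,1,2),c['mtx'],c['dist_coeffs'])[:,0]
    r=np.hstack([p,np.ones((len(p),1))])@c['R']; o=-c['R'].T@c['t']
    return o+r*((z-o[2])/r[:,2])[:,None]
def circ(P):
    A=np.c_[2*P,np.ones(len(P))];s=np.linalg.lstsq(A,(P**2).sum(1),rcond=None)[0]
    return s[:2],np.sqrt(s[2]+s[0]**2+s[1]**2)
E
python3 - <<'E'
from h import *
c=dict(np.load('pics/top0.npz'));P=cloud(c)
Q=P[235:330,275:360]
m=((Q[...,2]>.058)&(Q[...,2]<.08)).astype(np.uint8)
print('zmed table',np.median(P[330:360,200:300,2]), 'pal',np.median(P[278:290,312:328,2]))
img=c['color'][230:330,270:430,::-1]
cv2.imwrite('pics/topc.png',cv2.resize(img,None,fx=5,fy=5,interpolation=cv2.INTER_CUBIC))
k=c['color'][230:335,270:430].astype(int)
# ortho heightmap
for n in('top','side'):
    cc=dict(np.load(f'pics/{n}0.npz'));X=cloud(cc).reshape(-1,3)
    X=X[(X[:,2]>.04)&(X[:,2]<.2)&(X[:,0]>.33)&(X[:,0]<.53)&(X[:,1]>-.25)&(X[:,1]<.13)]
    H=np.zeros((400,760,3),np.uint8)
    for x,y,z in X:
        cv2.circle(H,(int((.13-y)*2000),int((.53-x)*2000)),2,tuple(int(a) for a in cv2.applyColorMap(np.uint8([[min(255,(z-.04)*2000)]]),cv2.COLORMAP_JET)[0,0]),-1)
    cv2.imwrite(f'pics/ortho_{n}.png',H)
a=cv2.imread('pics/ortho_top.png');b=cv2.imread('pics/ortho_side.png')
cv2.imwrite('pics/ortho.png',cv2.resize(np.vstack([a,b]),None,fx=.74,fy=.74))
E
```

```text
zmed table -0.0011535581300805109 pal 0.06831087962812678
```

View pics/topc.png

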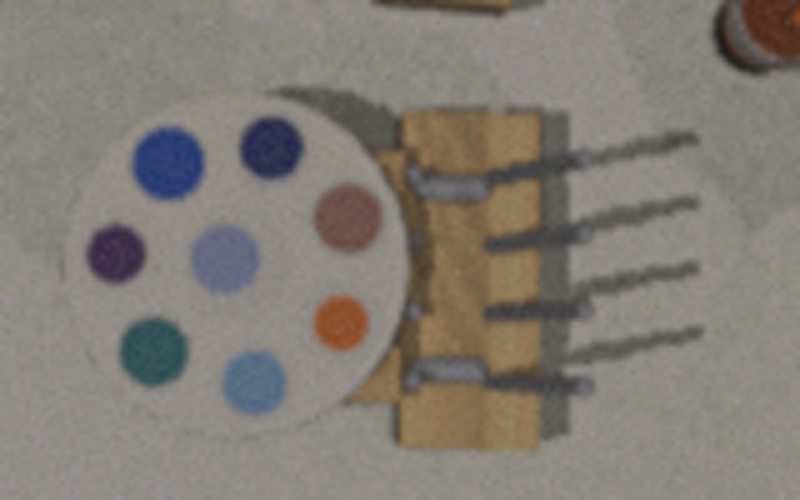

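View pics/ortho.png

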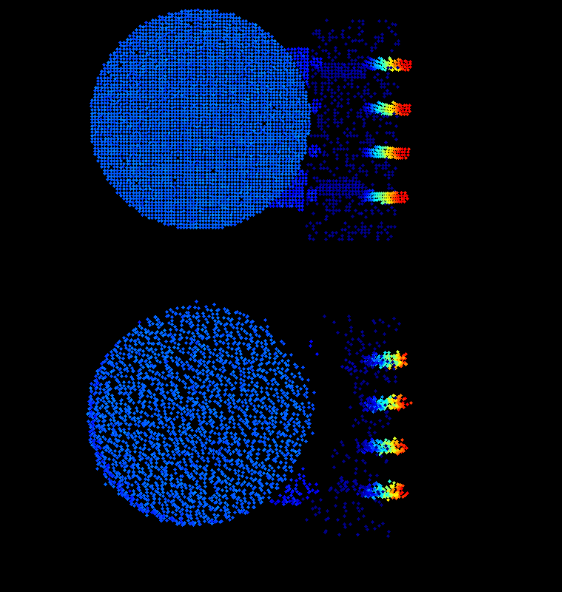

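The crops show the palette disc, the four tine bases at about crop x 487 and the tips at about 585. I now fit the disc and the tines.

```bash
python3 - <<'E'
from h import *
for n in('top','side'):
    c=dict(np.load(f'pics/{n}0.npz'));X=cloud(c).reshape(-1,3)
    X=X[(X[:,0]>.33)&(X[:,0]<.53)&(X[:,1]>-.25)&(X[:,1]<.13)]
    D=X[(X[:,2]>.064)&(X[:,2]<.074)&(X[:,1]>-.035)]
    D=D[D[:,1]>-.03-0.0] if 0 else D
    hull=cv2.convexHull(D[:,:2].astype(np.float32))[:,0].astype(float)
    cc,r=circ(hull);print(n,'disc centroid',D.mean(0),'circ',cc,r,'minencl',cv2.minEnclosingCircle(hull.astype(np.float32)))
    T=X[(X[:,2]>.07)&(X[:,2]<.152)&(X[:,1]<-.05)]
    L=cv2.kmeans(T[:,:1].astype(np.float32),4,None,(3,100,1e-6),10,cv2.KMEANS_PP_CENTERS)[1][:,0]
    R=[]
    for k in range(4):
        t=T[L==k]; A=np.c_[np.ones(len(t)),t[:,2]-.1]
        s=np.linalg.lstsq(A,t[:,:2],rcond=None)[0];R.append(np.r_[s[0],s[1],t[:,0].min(),t[:,0].max()])
    R=np.array(sorted(R,key=lambda a:a[0]));print(R.round(4))
    print('row dir yaw deg',np.degrees(np.polyfit(R[:,0],R[:,1],1)[0]*1),R[:,:2].mean(0))
    W=X[(X[:,2]>.035)&(X[:,2]<.052)&(X[:,1]<-.04)]
    print('wood',np.median(W[:,2]),cv2.minAreaRect(W[:,:2].astype(np.float32)))
# color outline of wood block, top camera
c=dict(np.load('pics/top0.npz'))
uv=np.array([[270+400/5,230+110/5],[270+540/5,230+110/5],[270+400/5,230+449/5],[270+540/5,230+449/5]])-.4
print(atz(c,uv,.04).round(4))
E
```

```text
top disc centroid [0.44871644 0.0111703  0.06826136] circ [ 0.44915976 -0.00493859] 0.07422315264955709 minencl ((0.44910430908203125, -0.004923307802528143), 0.07485827058553696)
[[ 0.399  -0.1133 -0.0817 -0.7184  0.3909  0.4121]
 [ 0.4273 -0.1079 -0.0244 -0.9614  0.4184  0.4398]
 [ 0.4561 -0.1086  0.0104 -0.9563  0.442   0.4699]
 [ 0.4862 -0.1119 -0.0106 -0.8761  0.4719  0.5024]]
row dir yaw deg 0.6232520263156749 [ 0.44212699 -0.11040298]
wood 0.03933987060319771 ((0.4422454833984375, -0.10853874683380127), (0.06069139018654823, 0.1488121896982193), 89.04301452636719)
side disc centroid [0.44659798 0.01391482 0.06821912] circ [0.44855807 0.00167126] 0.07121113917261152 minencl ((0.45042622089385986, -0.00038444894016720355), 0.07594124972820282)
[[ 0.3979 -0.1257 -0.0269 -0.3392  0.3924  0.4097]
 [ 0.4281 -0.1226 -0.0269 -0.4932  0.4202  0.4417]
 [ 0.457  -0.1189  0.0211 -0.6527  0.4432  0.4705]
 [ 0.4857 -0.1229  0.0179 -0.5857  0.474   0.4928]]
row dir yaw deg 2.373227342052622 [ 0.44217216 -0.12251146]
wood 0.039304392293608 ((0.4428938031196594, -0.10278959572315216), (0.07829107344150543, 0.15186043083667755), 88.45829010009766)
[[ 0.5171 -0.0786  0.04  ]
 [ 0.5167 -0.1411  0.04  ]
 [ 0.3676 -0.0764  0.04  ]
 [ 0.3672 -0.1378  0.04  ]]
```

```bash
python3 - <<'E'
from h import *
c=dict(np.load('pics/top0.npz'))
f=lambda l,z:atz(c,[[270+a/5-.4,230+b/5-.4] for a,b in l],z)[:,:2].round(4)
print('tip back ends',f([(593,158),(593,232),(594,310),(594,387)],.154))
print('base front',f([(487,172),(486,244),(486,313),(487,381)],.04))
print('short tine far tops',f([(414,175),(417,242),(416,312),(412,382)],.06))
print('slat outer/inner edge y', f([(395,150),(370,403)],.06))
# colour-based disc contour: 
g=c['color'].astype(int); P=cloud(c)
m=((P[...,2]>.0635)&(P[...,2]<.073));m[:, :270]=0;m[:,360:]=0;m[:240]=0;m[325:]=0
m=m.astype(np.uint8);ct=max(cv2.findContours(m,0,1)[0],key=len)
Q=atz(c,ct[:,0].astype(float),.069)[:,:2]
cc,r=circ(Q);k=abs(np.hypot(*(Q-cc).T)-r)<.002;print('disc',circ(Q[k]))
E
```

```text
tip back ends [[ 0.4859 -0.1474]
 [ 0.4566 -0.1467]
 [ 0.4259 -0.1463]
 [ 0.3958 -0.1456]]
base front [[ 0.4891 -0.1169]
 [ 0.4572 -0.1158]
 [ 0.4267 -0.1153]
 [ 0.397  -0.1152]]
short tine far tops [[ 0.4865 -0.083 ]
 [ 0.4573 -0.0838]
 [ 0.4271 -0.0829]
 [ 0.397  -0.0807]]
slat outer/inner edge y [[ 0.4975 -0.0748]
 [ 0.3881 -0.0625]]
disc (array([ 0.44909925, -0.00513732]), np.float64(0.07353435864410476))
```

drive_tool(moves=[50, 20, -45, 0, 0, 0, 8, 50, 20, -45, 0, 0, 0, 8, 50, 15, -45, 0, 0, 0, 8, 50, 5, -48, 0, 0, 0, 8, 50, 0, -48, 0, 0, 0, 8, 50, 0, -48, 0, 0, 0, 8, 50, 0, -48, 0, 0, 0, 8, 50, 0, -48, 0, 0, 0, 8])

```text
t: 0.9
tool_pos: [0.3032, -0.218, 0.4047]
orientation: [2.932, -1.129, 0.001]
force: [0.5, -0.8, -0.5]
opening: 0.0506
gripper_force: 0.0
```

```bash
cat > go.py <<'E'
import numpy as np,sys
from scipy.spatial.transform import Rotation as Ro
from plant import robot
def target(tip_x,tip_y,tip_z,al):  # fingertip position, tilt deg (neg: fingers point to rack)
    R=(Ro.from_euler('z',-1.1,degrees=True)*Ro.from_euler('x',al,degrees=True)).as_matrix()@np.array([[0,1,0],[1,0,0],[0,0,-1.]])
    return np.array([tip_x,tip_y,tip_z])-.186*R[:,2],R
def rows(wps,op,maxmm=48,maxdeg=8.4,start=None):
    s=robot.read_state()
    p,R=(np.array(s['tool_pos']),Ro.from_rotvec(s['orientation']).as_matrix()) if start is None else start
    out=[]
    for (pt,Rt) in wps:
        rv=Ro.from_matrix(R.T@Rt).as_rotvec()
        n=max(1,int(np.ceil(max(np.linalg.norm(pt-p)*1e3/maxmm,np.degrees(np.linalg.norm(rv))/maxdeg))))
        for i in range(n):
            k=n-i
            sh=np.round(R.T@(pt-p)*1e3/k,1); tu=np.round(np.degrees(Ro.from_matrix(R.T@Rt).as_rotvec())/k,2)
            p=p+R@sh/1e3; R=R@Ro.from_rotvec(np.radians(tu)).as_matrix()
            out.append([op,*sh.tolist(),*tu.tolist()])
    for i in range(0,len(out),8): print([float('%g'%v) for r in out[i:i+8] for v in r])
    print(len(out))
E
python3 - <<'E'
from go import *
print(robot.read_state()['q'])
rows([target(.4455,.115,.21,0),target(.4455,.115,.06,0)],50)
# IK feasibility of tilt wrist
s=robot.read_state();q=s['q'];Rs=Ro.from_rotvec(s['orientation'])
W=lambda q:Ro.from_euler('ZYZYZ',[q[0],q[1]+q[2],q[3],q[4],q[5]])
off=W(q).inv()*Rs;print('off',off.as_rotvec())
for al in(0,-30,-45,-60,-75):
  for az in(15,35):
    p,R=target(.445,.03,.1,al)
    M=Ro.from_euler('ZY',[np.radians(az),1.62]).inv()*Ro.from_matrix(R)*off.inv()
    print(al,az,M.as_euler('ZYZ'))
E
```

```text
[-7.60807335e-01 -5.26589130e-01  2.06043291e+00 -1.16813866e-05
  1.60722501e+00  1.54490902e+00]
[50.0, -7.4, -21.4, 0.5, 0.0, -0.0, -8.19, 50.0, -4.2, -22.2, 0.5, 0.0, -0.0, -8.19, 50.0, -1.0, -22.6, 0.5, 0.0, -0.0, -8.19, 50.0, 2.2, -22.5, 0.6, 0.0, -0.0, -8.19, 50.0, 5.4, -22.0, 0.5, 0.0, -0.0, -8.19, 50.0, 8.5, -21.0, 0.6, 0.0, -0.0, -8.19, 50.0, 11.4, -19.6, 0.5, 0.0, 0.0, -8.19, 50.0, 14.0, -17.7, 0.6, 0.0, 0.0, -8.19]
[50.0, 16.4, -15.6, 0.5, 0.0, 0.0, -8.19, 50.0, 18.5, -13.1, 0.6, 0.0, 0.0, -8.19, 50.0, 20.2, -10.3, 0.5, 0.0, 0.0, -8.18, 50.0, 21.4, -7.3, 0.6, 0.01, 0.0, -8.19, 50.0, 22.2, -4.2, 0.5, 0.0, 0.0, -8.18, 50.0, 22.6, -1.0, 0.6, 0.01, 0.0, -8.19, 50.0, 22.5, 2.2, 0.5, 0.0, 0.01, -8.18, 50.0, 22.0, 5.5, 0.6, 0.01, 0.0, -8.19]
[50.0, 0.0, -0.0, 37.5, -0.0, 0.0, 0.0, 50.0, 0.0, -0.0, 37.5, -0.0, 0.0, 0.0, 50.0, 0.0, -0.0, 37.5, -0.0, 0.0, 0.0, 50.0, 0.0, -0.0, 37.5, -0.0, 0.0, 0.0]
20Traceback (most recent call last):
  File "<stdin>", line 7, in <module>
  File "<stdin>", line 6, in <lambda>
  File "scipy/spatial/transform/_rotation.pyx", line 1413, in scipy.spatial.transform._rotation.Rotation.from_euler
ValueError: Expected axis specification to be a non-empty string of upto 3 characters, got ZYZYZ
```

drive_tool(moves=[50, -7.4, -21.4, 0.5, 0, 0, -8.2, 50, -4.2, -22.2, 0.5, 0, 0, -8.2, 50, -1, -22.6, 0.5, 0, 0, -8.2, 50, 2.2, -22.5, 0.5, 0, 0, -8.2, 50, 5.4, -22, 0.5, 0, 0, -8.2, 50, 8.5, -21, 0.5, 0, 0, -8.2, 50, 11.4, -19.6, 0.5, 0, 0, -8.2, 50, 14, -17.7, 0.5, 0, 0, -8.2])

```text
t: 1.7
tool_pos: [0.3734, -0.0519, 0.4005]
orientation: [-3.072, -0.657, 0.001]
force: [1.1, 0.9, -0.2]
opening: 0.0499
gripper_force: 0.0
```

drive_tool(moves=[50, 16.4, -15.6, 0.5, 0, 0, -8.2, 50, 18.5, -13.1, 0.5, 0, 0, -8.2, 50, 20.2, -10.3, 0.5, 0, 0, -8.2, 50, 21.4, -7.3, 0.5, 0, 0, -8.2, 50, 22.2, -4.2, 0.5, 0, 0, -8.2, 50, 22.6, -1, 0.5, 0, 0, -8.2, 50, 22.5, 2.2, 0.5, 0, 0, -8.2, 50, 22, 5.5, 0.5, 0, 0, -8.2])

```text
t: 2.5
tool_pos: [0.4433, 0.1151, 0.3964]
orientation: [-2.226, -2.216, 0.001]
force: [-0.0, -1.1, 0.1]
opening: 0.0493
gripper_force: 0.0
```

```bash
python3 - <<'E'
from go import *
s=robot.read_state();q=s['q'];Rs=Ro.from_rotvec(s['orientation']);print(q,s['tool_pos'],s['force'])
off=(Ro.from_euler('ZY',[q[0],q[1]+q[2]])*Ro.from_euler('ZYZ',q[3:])).inv()*Rs;print('off',off.as_rotvec())
for al in(0,-30,-45,-60,-75):
  for az in(15,35):
    p,R=target(.445,.03,.1,al)
    M=Ro.from_euler('ZY',[np.radians(az),1.62]).inv()*Ro.from_matrix(R)*off.inv()
    print(al,az,M.as_euler('ZYZ'))
rows([target(.4455,.115,.21,0),target(.4455,.115,.06,0)],50)
E
```

```text
[ 1.42062156e-01 -2.59505540e-01  1.87646676e+00 -1.37477392e-05
  1.52530174e+00  1.46330992e-01] [0.44329368 0.11512073 0.39641151] [-0.01335837 -1.06019341  0.05645285]
off [-1.73772674e-16  7.14102726e-16  1.57079633e+00]
0 15 [-4.44089210e-16  1.52159265e+00  2.80998010e-01]
0 35 [-8.88178420e-16  1.52159265e+00  6.30063860e-01]
-30 15 [-0.50363654  1.66683899  0.26891669]
-30 35 [-0.43061329  1.82517818  0.58475749]
-45 15 [-0.7592285   1.73257665  0.23586424]
-45 35 [-0.66624432  1.96204422  0.50951807]
-60 15 [-1.01986473  1.78777381  0.18651132]
-60 35 [-0.92758198  2.07721616  0.39540448]
-75 15 [-1.28600775  1.82844908  0.12357853]
-75 35 [-1.2189797   2.16000282  0.24272141]
[50.0, -0.1, 2.2, 0.4, -0.04, 0.01, 0.86, 50.0, -0.0, 0.0, 37.5, 0.0, -0.0, -0.0, 50.0, -0.0, 0.0, 37.5, 0.0, -0.0, -0.0, 50.0, -0.0, 0.0, 37.5, 0.0, -0.0, -0.0, 50.0, -0.0, 0.0, 37.5, 0.0, -0.0, -0.0]
5
```

drive_tool(moves=[50, 0, 1.5, 30, 0, 0, 0.8, 50, 0, 0, 40, 0, 0, 0, 50, 0, 0, 40, 0, 0, 0, 50, 0, 0, 30, 0, 0, 0, 50, 0, 0, 10, 0, 0, 0, 50, -10, 0, 0, 0, 0, 0, 50, -10, 0, 0, 0, 0, 0, 50, 0, 0, 0, 0, 0, 0])

```text
t: 3.3
tool_pos: [0.4453, 0.0929, 0.2489]
orientation: [2.248, 2.191, 0.004]
force: [-0.4, 0.2, 0.5]
opening: 0.0501
gripper_force: 0.0
```

```bash
python3 - <<'E'
from go import *
import cv2
s=robot.read_state();print(s['tool_pos'],s['force'],s['orientation'])
c=robot.read_camera('side');np.savez('pics/side1.npz',**c)
cv2.imwrite('pics/side1.png',cv2.resize(c['color'][170:330,270:480,::-1],None,fx=3.5,fy=3.5))
E
```

```text
[0.44525829 0.09293545 0.24892689] [-0.36064594  0.24685183  0.54601673] [2.24779499 2.19125848 0.00362757]
```

View pics/side1.png

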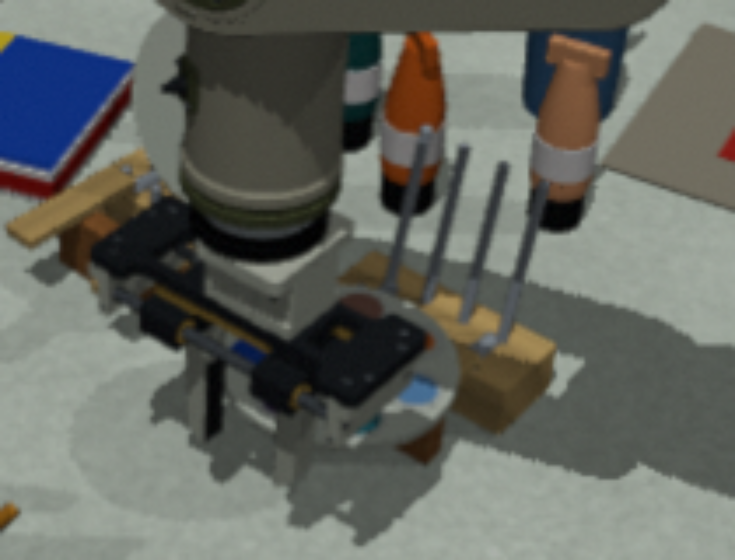

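The side view shows the open fingers standing just outside the palette's outer rim at about (240–340, 430). Now I push slowly.

drive_tool(moves=[50, -8, 0, 1.5, 0, 0, 0, 50, -6, 0, 0, 0, 0, 0, 50, -4, 0, 0, 0, 0, 0, 50, -4, 0, 0, 0, 0, 0, 50, -4, 0, 0, 0, 0, 0, 50, -4, 0, 0, 0, 0, 0, 50, -4, 0, 0, 0, 0, 0, 50, -4, 0, 0, 0, 0, 0])

```text
t: 4.15
tool_pos: [0.4434, 0.056, 0.2456]
orientation: [2.248, 2.194, 0.001]
force: [0.5, 3.6, 2.6]
opening: 0.0499
gripper_force: 1.6
```

drive_tool(moves=[50, -3, 0, 0, 0, 0, 0, 50, -3, 0, 0, 0, 0, 0, 50, -3, 0, 0, 0, 0, 0, 50, 0, 0, 0, 0, 0, 0])

```text
t: 4.55
tool_pos: [0.4431, 0.0468, 0.2453]
orientation: [2.248, 2.194, -0.0]
force: [1.5, 1.8, 1.6]
opening: 0.0497
gripper_force: 0.9
```

```bash
cat > pal.py <<'E'
from h import *
from plant import robot
def disc(n='side',tag='x'):
    c=robot.read_camera(n);np.savez(f'pics/{n}_{tag}.npz',**c);P=cloud(c)
    X=P.reshape(-1,3);m=(X[:,2]>.0635)&(X[:,2]<.073)&(X[:,0]>.36)&(X[:,0]<.54)&(X[:,1]>-.13)&(X[:,1]<.1)
    return X[m]
E
python3 - <<'E'
from pal import *
for n in('side','top'):
    D=disc(n,'a');h=cv2.convexHull(D[:,:2].astype(np.float32));print(n,len(D),D[:,:2].min(0),D[:,:2].max(0),cv2.minEnclosingCircle(h))
s=robot.read_state();print(s['tool_pos'],s['force'])
E
```

```text
side 939 [ 0.36714406 -0.12968069] [0.51220558 0.05736308] ((0.4471074938774109, -0.03675735369324684), 0.10341452062129974)
top 2117 [ 0.36760548 -0.12441497] [0.5138263  0.01422173] ((0.43705588579177856, -0.05431148409843445), 0.08617237955331802)
[0.44299892 0.0469419  0.24517342] [1.56706333 0.56336363 0.2401783 ]
```

```bash
python3 - <<'E'
from h import *
from scipy.optimize import least_squares
c=dict(np.load('pics/top_a.npz'));P=cloud(c)
m=(P[...,2]>.0635)&(P[...,2]<.073)&(P[...,0]>.36)&(P[...,0]<.53)&(P[...,1]>-.113)&(P[...,1]<.02)
D=P[m][:,:2];k=(D[:,1]>-.09)
h=cv2.convexHull(D.astype(np.float32))[:,0].astype(float);h=h[h[:,1]<-.015]
r=least_squares(lambda p:np.hypot(*(h-p).T)-.0745,[.445,-.04],loss='soft_l1',f_scale=.001);print(r.x,(np.hypot(*(h-r.x).T)-.0745).round(4), len(h))
im=c['color'][200:350,230:440,::-1];cv2.imwrite('pics/a.png',cv2.resize(im,None,fx=3.8,fy=3.8))
E
```

```text
[ 0.44120303 -0.03257515] [-0.0017 -0.0005 -0.0009 -0.0006 -0.0005 -0.0002  0.0001  0.0001  0.0005
 -0.0001 -0.0004  0.      0.0003 -0.     -0.0002 -0.0002  0.0001 -0.0003
  0.0003  0.0001  0.0004  0.0002  0.0002  0.0007 -0.0002 -0.0007 -0.0004
 -0.0002  0.0001 -0.0004 -0.0004] 31
```

View pics/a.png

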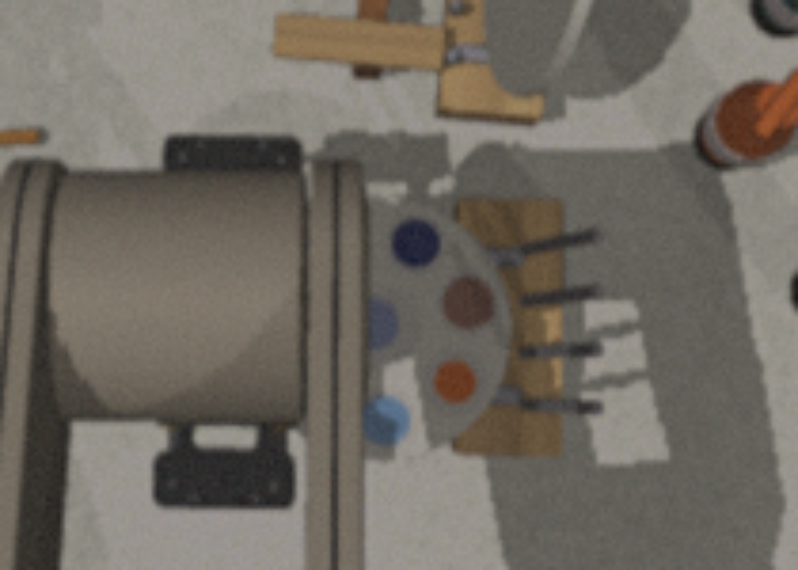

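The picture shows the palette's inner rim at crop x≈512, about 10 mm short of the tines. I continue pushing.

drive_tool(moves=[50, -2, 1, 0, 0, 0, 0, 50, -2, 0.5, 0, 0, 0, 0, 50, -2, 0, 0, 0, 0, 0, 50, -1, 0, 0, 0, 0, 0, 50, -1, 0, 0, 0, 0, 0, 50, 0, 0, 0, 0, 0, 0])

```text
t: 5.25
tool_pos: [0.4442, 0.039, 0.2451]
orientation: [-2.248, -2.194, 0.001]
force: [0.7, 0.7, 0.2]
opening: 0.0503
gripper_force: 0.4
```

drive_tool(moves=[50, -1, 0, 0, 0, 0, 0, 50, -1, 0, 0, 0, 0, 0, 50, 0, 0, 0, 0, 0, 0])

```text
t: 5.55
tool_pos: [0.4443, 0.037, 0.2452]
orientation: [-2.248, -2.194, 0.0]
force: [-1.2, 1.3, -1.3]
opening: 0.0498
gripper_force: 0.3
```

drive_tool(moves=[50, -1, 0, 0, 0, 0, 0, 50, -1, 0, 0, 0, 0, 0, 50, 0, 0, 0, 0, 0, 0])

```text
t: 5.85
tool_pos: [0.4443, 0.035, 0.2453]
orientation: [2.248, 2.194, -0.0]
force: [-0.4, 0.2, -0.7]
opening: 0.05
gripper_force: 0.4
```

```bash
cat > fit.py <<'E'
from h import *
from scipy.optimize import least_squares
from plant import robot
c=robot.read_camera('top');P=cloud(c)
m=(P[...,2]>.0635)&(P[...,2]<.073)&(P[...,0]>.36)&(P[...,0]<.53)&(P[...,1]>-.1185)&(P[...,1]<.02)
D=P[m][:,:2]
h=cv2.convexHull(D.astype(np.float32))[:,0].astype(float);h=h[h[:,1]<-.02]
r=least_squares(lambda p:np.hypot(*(h-p).T)-.0745,[.443,-.04],loss='soft_l1',f_scale=.001);print(r.x,len(h),robot.read_state()['force'])
E
python3 fit.py
```

```text
[ 0.44115033 -0.04394772] 26 [ 0.05244436  0.56636682 -1.00194969]
```

drive_tool(moves=[50, -1, 0, 0, 0, 0, 0, 50, -1, 0, 0, 0, 0, 0, 50, 0, 0, 0, 0, 0, 0])

```text
t: 6.2
tool_pos: [0.4443, 0.0335, 0.2454]
orientation: [-2.248, -2.194, -0.002]
force: [0.7, 5.1, -0.2]
opening: 0.0501
gripper_force: 2.3
```

drive_tool(moves=[50, -1, 0, 0, 0, 0, 0, 50, -1, 0, 0, 0, 0, 0, 50, 0, 0, 0, 0, 0, 0])

```text
t: 6.5
tool_pos: [0.4443, 0.0324, 0.2455]
orientation: [-2.247, -2.193, -0.005]
force: [0.8, 12.8, 0.0]
opening: 0.0501
gripper_force: 5.7
```

```bash
python3 fit.py
```

```text
[ 0.44105614 -0.04495557] 28 [ 0.61817662 12.57797614  0.38310281]
```

Force has risen and the disc is at the tines. I back off, close and tilt, and plan the lift.

```bash
cat > lift.py <<'E'
from go import *
AL=-60
def w(u,z,al=AL):  # finger top corner at rack (u,z) mm -> TCP pose
    t=np.radians(-al); u-=7.5*np.cos(t); z-=7.5*np.sin(t)
    y=-.115-u/1e3; return target(.4412+.019*(y+.115),y,z/1e3,al)
def corner(phi,s_end=118):
    f=np.radians(phi);e=np.array([-np.cos(f),np.sin(f)]);n=np.array([np.sin(f),np.cos(f)])
    k=.2258
    g=lambda A:max(A[0]-5-k*(A[1]-60),(A+9*n)[0]-5-k*((A+9*n)[1]-60))
    from scipy.optimize import brentq
    A=None
    if phi<70:
        a=brentq(lambda a:g(np.array([-27,60])-a*e),0,80);A=np.array([-27,60])-a*e
    if A is None or A[1]<40:
        x=brentq(lambda x:g(np.array([x,40.])),-80,60);A=np.array([x,40.])
    if phi>90: A[1]+=9*np.sin(f-np.pi/2)
    if phi<=30: return A+150*e+15*np.array([np.cos(np.pi/6),-.5])
    return A+np.interp(phi,[30,100],[135,s_end])*e
E
python3 - <<'E'
from lift import *
for p in range(0,105,10): print(p,corner(p).round(1))
s=robot.read_state()
rows([target(.4455,.10,.12,0),w(-225,110),w(-180,46),w(-132,46)],0)
E
```

```text
0 [-132.    52.5]
10 [-131.    73.1]
20 [-126.5   93.4]
30 [-118.   112.6]
40 [-105.2  125.6]
50 [-88.8 139.7]
60 [-70.2 150.6]
70 [-50.1 157.7]
80 [-29.4 161. ]
90 [ -8.5 160.4]
100 [ 11.8 157.8]
[0.0, 33.9, -0.2, -30.1, 0.01, -0.11, -0.14, 0.0, 33.9, -0.1, -30.2, 0.02, -0.1, -0.15, 0.0, 21.8, -0.0, 13.7, 0.0, -7.5, 0.0, 0.0, 23.5, -0.0, 10.7, 0.0, -7.5, 0.0, 0.0, 24.6, -0.0, 7.6, 0.0, -7.5, 0.0, 0.0, 25.4, -0.0, 4.3, 0.0, -7.5, 0.0, 0.0, 25.8, -0.1, 0.9, 0.0, -7.5, 0.0, 0.0, 25.7, -0.0, -2.5, 0.0, -7.5, 0.0]
[0.0, 25.1, -0.1, -5.8, 0.0, -7.5, 0.0, 0.0, 24.2, -0.0, -8.9, 0.0, -7.5, 0.0, 0.0, 16.5, -0.0, 35.5, 0.0, -0.0, 0.0, 0.0, 16.4, -0.0, 35.4, 0.0, -0.0, 0.0, 0.0, -12.0, -0.0, 20.8, 0.0, -0.0, 0.0, 0.0, -12.0, -0.0, 20.8, 0.0, -0.0, 0.0]
14
```

drive_tool(moves=[50, 20, 0, 0, 0, 0, 0, 50, 24, 0, -30, 0, 0, 0, 0, 24, 0, -30, 0, 0, 0, 0, 22, 0, 13.7, 0, -7.5, 0, 0, 23.5, 0, 10.7, 0, -7.5, 0, 0, 24.6, 0, 7.6, 0, -7.5, 0, 0, 25.4, 0, 4.3, 0, -7.5, 0, 0, 25.8, 0, 0.9, 0, -7.5, 0])

```text
t: 7.35
tool_pos: [0.4488, 0.2096, 0.2371]
orientation: [1.866, 1.821, -0.635]
force: [-0.5, -0.8, 0.5]
opening: 0.0067
gripper_force: 0.0
```

drive_tool(moves=[0, 25.7, 0, -2.5, 0, -7.5, 0, 0, 25.1, 0, -5.8, 0, -7.5, 0, 0, 24.2, 0, -8.9, 0, -7.5, 0, 0, 0, 0, 0, 0, 0, 0])

```text
t: 7.75
tool_pos: [0.4482, 0.2751, 0.1897]
orientation: [1.595, 1.569, -0.939]
force: [-1.4, 0.3, -1.2]
opening: 0.0004
gripper_force: 0.0
```

```bash
python3 - <<'E'
from lift import *
s=robot.read_state();print(s['q'],s['tool_pos'],s['force'],s['opening'])
rows([w(-185,46),w(-132,46)],0)
E
```

```text
[ 0.69220692  0.5571361   1.57687484 -0.73764399  1.79453515  0.84986272] [0.44817294 0.2750603  0.18974413] [-1.4113273   0.26239064 -1.24334809] 0.00035656967108970046
[0.0, 15.0, 0.5, 31.6, -0.17, 0.27, 0.17, 0.0, 14.9, 0.4, 31.7, -0.16, 0.28, 0.18, 0.0, -13.3, 0.0, 22.9, -0.0, -0.0, -0.0, 0.0, -13.2, 0.0, 23.0, -0.0, -0.0, -0.0]
4
```

drive_tool(moves=[0, 15, 0.5, 31.6, 0, 0, 0, 0, 15, 0.5, 31.6, 0, 0, 0, 0, -9, 0, 15, 0, 0, 0, 0, -9, 0, 15, 0, 0, 0, 0, -4, 0, 8, 0, 0, 0, 0, 0, 0, 0, 0, 0, 0])

```text
t: 8.35
tool_pos: [0.4494, 0.1893, 0.1393]
orientation: [1.609, 1.567, -0.926]
force: [-0.5, 0.4, 0.4]
opening: 0.0003
gripper_force: 0.0
```

```bash
python3 - <<'E'
from lift import *
import cv2
c=robot.read_camera('side')
cv2.imwrite('pics/side2.png',cv2.resize(c['color'][170:330,270:480,::-1],None,fx=3.5,fy=3.5))
s=robot.read_state();print(s['tool_pos'],s['force'],s['opening'])
rows([w(-132,46)],0)
E
```

```text
[0.44951983 0.19006828 0.13933027] [-0.4996448   0.41267139  0.13488932] 0.0003799088396296099
[0.0, 1.7, -2.4, 10.6, -0.27, -0.12, -0.26]
1
```

View pics/side2.png

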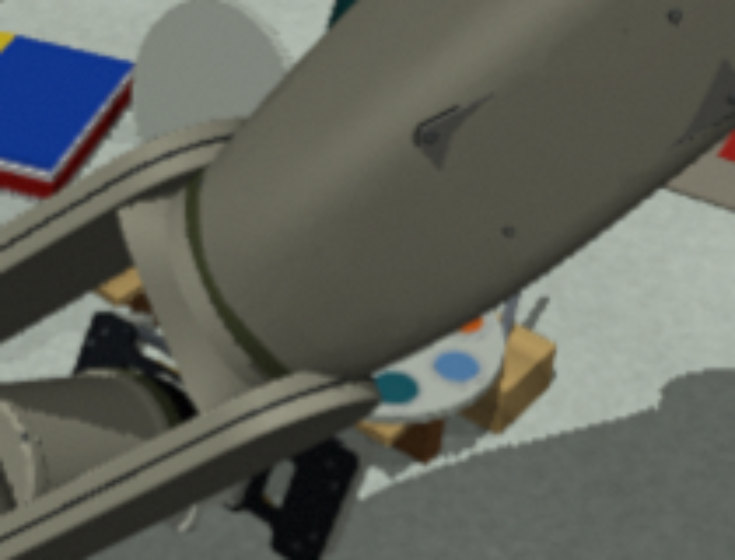

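The view shows only part of the palette (teal and blue daubs at about (395,387) and (457,366)) with the arm in front and the gripper low at its outer end. It has not been disturbed. I finish inserting and start the lift.

drive_tool(moves=[0, 1.7, -2.4, 10.6, 0, 0, 0, 0, 0, 0, 0, 0, 0, 0])

```text
t: 8.6
tool_pos: [0.4459, 0.1817, 0.1308]
orientation: [1.606, 1.568, -0.928]
force: [0.4, 1.5, -0.0]
opening: 0.0003
gripper_force: 0.0
```

```bash
python3 - <<'E'
from lift import *
s=robot.read_state();print(s['tool_pos'],s['force'])
print(w(-132,46)[0])
rows([w(*corner(p)) for p in np.arange(0,50,2.5)],0)
E
```

```text
[0.44589505 0.18171153 0.13079398] [ 0.39471716  1.4566277  -0.04643981]
[0.44687159 0.18180104 0.13250481]
[0.0, -7.0, 1.0, -4.2, -0.27, -0.0, -0.1, 0.0, -4.4, -0.0, -2.7, -0.0, -0.0, -0.0, 0.0, -4.6, -0.0, -2.5, -0.0, -0.0, -0.0, 0.0, -4.6, -0.0, -2.2, -0.0, -0.0, -0.0, 0.0, -4.8, -0.0, -2.0, -0.0, -0.0, -0.0, 0.0, -4.9, -0.0, -1.7, -0.0, -0.0, -0.0, 0.0, -4.9, -0.0, -1.8, -0.0, -0.0, -0.0, 0.0, -5.0, -0.0, -1.5, -0.0, -0.0, -0.0]
[0.0, -5.1, -0.0, -1.3, -0.0, -0.0, -0.0, 0.0, -5.1, -0.0, -1.0, -0.0, -0.0, -0.0, 0.0, -5.2, -0.0, -0.7, -0.0, -0.0, -0.0, 0.0, -5.2, -0.0, -0.4, -0.0, -0.0, -0.0, 0.0, -5.2, -0.0, -0.1, -0.0, -0.0, -0.0, 0.0, -4.6, -0.0, 0.7, -0.0, -0.0, -0.0, 0.0, -4.5, -0.0, 1.0, -0.0, -0.0, -0.0, 0.0, -4.4, -0.0, 1.3, -0.0, -0.0, -0.0]
[0.0, -4.3, -0.0, 1.5, -0.0, -0.0, -0.0, 0.0, -4.9, -0.0, 1.6, -0.0, -0.0, -0.0, 0.0, -5.3, -0.0, 1.6, -0.0, -0.0, -0.0, 0.0, -5.2, -0.0, 1.9, -0.0, -0.0, -0.0]
20
```

drive_tool(moves=[0, -3.5, 0.5, -2.1, -0.27, 0, 0, 0, -3.5, 0.5, -2.1, 0, 0, 0, 0, -4.4, 0, -2.7, 0, 0, 0, 0, -4.6, 0, -2.5, 0, 0, 0, 0, 0, 0, 0, 0, 0, 0])

```text
t: 9.1
tool_pos: [0.4478, 0.1826, 0.1511]
orientation: [1.603, 1.568, -0.921]
force: [0.5, 0.3, -0.8]
opening: 0.0004
gripper_force: 0.4
```

drive_tool(moves=[0, -4.6, 0, -2.2, 0, 0, 0, 0, -4.8, 0, -2, 0, 0, 0, 0, -4.9, 0, -1.7, 0, 0, 0, 0, -4.9, 0, -1.8, 0, 0, 0, 0, 0, 0, 0, 0, 0, 0])

```text
t: 9.6
tool_pos: [0.4476, 0.1793, 0.1714]
orientation: [1.603, 1.568, -0.922]
force: [0.3, 1.2, -0.5]
opening: 0.0004
gripper_force: 0.4
```

```bash
python3 - <<'E'
from lift import *
from h import *
s=robot.read_state();p=np.array(s['tool_pos']);R=Ro.from_rotvec(s['orientation']).as_matrix()
t=p+.186*R[:,2]-.0075*R[:,0];print('corner u,z',-115-t[1]*1e3,t[2]*1e3,'x',t[0],s['force'],'exp',corner(15))
c=robot.read_camera('top');P=cloud(c);np.savez('pics/top_b.npz',**c)
cv2.imwrite('pics/b.png',cv2.resize(c['color'][200:350,230:440,::-1],None,fx=3.8,fy=3.8))
m=(P[...,0]>.38)&(P[...,0]<.5)&(P[...,1]<-.03)&(P[...,1]>-.085)&(P[...,2]>.045)&(P[...,2]<.12)
X=P[m];r,*_=np.linalg.lstsq(np.c_[X[:,:2],np.ones(len(X))],X[:,2],rcond=None)
e=abs(np.c_[X[:,:2],np.ones(len(X))]@r-X[:,2])<.004;X=X[e]
r,*_=np.linalg.lstsq(np.c_[X[:,:2],np.ones(len(X))],X[:,2],rcond=None);print(len(X),'tilt',np.degrees(np.arctan(r[:2])))
E
```

```text
corner u,z -129.52565363645124 84.84806183739386 x 0.4445009700402358 [ 0.34557576  1.21048968 -0.52212656] exp [-129.0696426    83.33024042]
1390 tilt [ 0.53068505 17.69424652]
```

View pics/b.png

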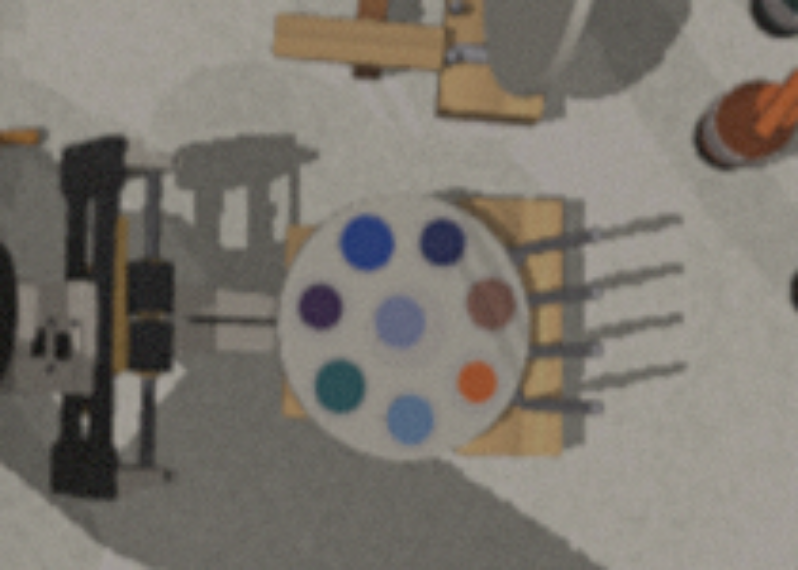

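The view shows the palette tilting and well centred on the tines (disc centre at about (403,323), tine middle row about 325). I continue.

drive_tool(moves=[0, -5, 0, -1.5, 0, 0, 0, 0, -5.1, 0, -1.3, 0, 0, 0, 0, -5.1, 0, -1, 0, 0, 0, 0, -5.2, 0, -0.7, 0, 0, 0, 0, -5.2, 0, -0.4, 0, 0, 0, 0, -5.2, 0, -0.1, 0, 0, 0, 0, 0, 0, 0, 0, 0, 0])

```text
t: 10.35
tool_pos: [0.4472, 0.1681, 0.2005]
orientation: [1.603, 1.568, -0.922]
force: [1.3, -0.6, -1.0]
opening: 0.0009
gripper_force: 0.4
```

```bash
cat > chk.py <<'E'
from lift import *
from h import *
def chk(tag,phi):
    s=robot.read_state();p=np.array(s['tool_pos']);R=Ro.from_rotvec(s['orientation']).as_matrix()
    t=p+.186*R[:,2]-.0075*R[:,0];print('corner u,z',-115-t[1]*1e3,t[2]*1e3,'x',t[0],s['force'],'exp',corner(phi))
    c=robot.read_camera('top');P=cloud(c);np.savez(f'pics/top_{tag}.npz',**c)
    X=P.reshape(-1,3);X=X[(X[:,0]>.36)&(X[:,0]<.525)&(X[:,1]<.04)&(X[:,1]>-.17)&(X[:,2]>.048)&(X[:,2]<.21)]
    best=None;rng=np.random.default_rng(0)
    for _ in range(500):
        a=X[rng.choice(len(X),3,False)];n=np.cross(a[1]-a[0],a[2]-a[0])
        if np.linalg.norm(n)<1e-6: continue
        n/=np.linalg.norm(n);k=abs((X-a[0])@n)<.003
        if best is None or k.sum()>best.sum():best=k
    Y=X[best];n=np.linalg.svd(Y-Y.mean(0),full_matrices=False)[2][2];n*=-np.sign(n[1])
    print('plane',len(Y),'n',n.round(3),'phi',np.degrees(np.arctan2(-n[1],n[2])),'min',Y.min(0).round(3),'max',Y.max(0).round(3))
E
python3 - <<'E'
from chk import *
chk('c',30)
rows([w(*corner(p)) for p in np.arange(33,61,3)],0)
E
```

```text
corner u,z -118.28083037274538 113.90819503445753 x 0.44417207022761224 [ 1.30338133 -0.57872463 -1.0164753 ] exp [-118.02805714  112.55507329]
plane 3058 n [-0.015 -0.539  0.842] phi 32.64680766406974 min [ 0.368 -0.12   0.048] max [0.516 0.011 0.13 ]
[0.0, -4.7, -0.5, 1.7, 0.03, -0.02, -0.19, 0.0, -5.4, -0.0, 1.4, -0.0, -0.0, 0.0, 0.0, -5.2, -0.0, 1.6, -0.0, -0.0, 0.0, 0.0, -5.6, -0.0, 1.9, -0.0, -0.0, 0.0, 0.0, -6.3, -0.0, 2.0, -0.0, -0.0, 0.0, 0.0, -6.2, -0.0, 2.3, -0.0, -0.0, 0.0, 0.0, -6.0, -0.0, 2.6, -0.0, -0.0, 0.0, 0.0, -5.8, -0.0, 2.9, -0.0, -0.0, 0.0]
[0.0, -5.6, -0.0, 3.3, -0.0, -0.0, 0.0, 0.0, -5.3, -0.0, 3.6, -0.0, -0.0, 0.0]
10
```

drive_tool(moves=[0, -4.7, 0, 1.7, 0, 0, 0, 0, -5.4, 0, 1.4, 0, 0, 0, 0, -5.2, 0, 1.6, 0, 0, 0, 0, -5.6, 0, 1.9, 0, 0, 0, 0, -6.3, 0, 2, 0, 0, 0, 0, 0, 0, 0, 0, 0, 0])

```text
t: 11.0
tool_pos: [0.4467, 0.1466, 0.2196]
orientation: [1.604, 1.568, -0.922]
force: [-0.5, 1.2, -0.6]
opening: 0.0004
gripper_force: 0.5
```

```bash
python3 - <<'E'
from chk import *
chk('d',45)
rows([w(*corner(p)) for p in np.arange(48,73,3)],0)
E
```

```text
corner u,z -96.85524661745204 133.097117800546 x 0.4434778297127873 [-0.47395841  1.15880303 -0.58117147] exp [-97.3265051  132.88352647]
plane 2629 n [-0.039 -0.717  0.696] phi 45.86774662441837 min [ 0.368 -0.118  0.048] max [ 0.516 -0.011  0.155]
[0.0, -6.1, -0.3, 2.0, -0.0, -0.02, -0.18, 0.0, -6.0, -0.0, 2.6, -0.0, 0.0, -0.0, 0.0, -5.8, -0.0, 3.0, -0.0, 0.0, -0.0, 0.0, -5.6, -0.0, 3.2, -0.0, 0.0, -0.0, 0.0, -5.4, -0.0, 3.6, -0.0, 0.0, -0.0, 0.0, -5.1, -0.0, 3.8, -0.0, 0.0, -0.0, 0.0, -4.9, -0.0, 4.1, -0.0, 0.0, -0.0, 0.0, -4.7, -0.0, 4.4, -0.0, 0.0, -0.0]
[0.0, -4.4, -0.0, 4.5, -0.0, 0.0, -0.0]
9
```

drive_tool(moves=[0, -6.1, 0, 2, 0, 0, 0, 0, -6, 0, 2.6, 0, 0, 0, 0, -5.8, 0, 3, 0, 0, 0, 0, -5.6, 0, 3.2, 0, 0, 0, 0, -5.4, 0, 3.6, 0, 0, 0, 0, 0, 0, 0, 0, 0, 0])

```text
t: 11.65
tool_pos: [0.446, 0.1196, 0.2372]
orientation: [1.604, 1.568, -0.923]
force: [0.7, 0.8, -0.4]
opening: 0.0005
gripper_force: 0.4
```

```bash
python3 - <<'E'
from chk import *
chk('e',60)
rows([w(*corner(p)) for p in np.arange(63,103,3)],0)
E
```

```text
corner u,z -69.790063388644 150.69897171196064 x 0.4427698843688161 [ 0.66674239  0.77205144 -0.42946697] exp [-70.15127149 150.60381585]
plane 1847 n [-0.03  -0.87   0.492] phi 60.486848200773615 min [ 0.367 -0.118  0.048] max [ 0.515 -0.038  0.176]
[0.0, -5.2, -0.2, 3.7, -0.0, -0.01, -0.18, 0.0, -4.9, -0.0, 4.1, -0.0, -0.0, -0.0, 0.0, -4.7, -0.0, 4.4, -0.0, -0.0, -0.0, 0.0, -4.3, -0.0, 4.5, -0.0, -0.0, -0.0, 0.0, -4.1, -0.0, 4.9, -0.0, -0.0, -0.0, 0.0, -3.9, -0.0, 5.0, -0.0, -0.0, -0.0, 0.0, -3.5, -0.0, 5.2, -0.0, -0.0, -0.0, 0.0, -3.2, -0.0, 5.4, -0.0, -0.0, -0.0]
[0.0, -3.0, -0.0, 5.5, -0.0, -0.0, -0.0, 0.0, -2.6, -0.0, 5.7, -0.0, -0.0, -0.0, 0.0, -2.7, -0.0, 5.5, -0.0, -0.0, -0.0, 0.0, -2.4, -0.0, 5.7, -0.0, -0.0, -0.0, 0.0, -2.1, -0.0, 5.7, -0.0, -0.0, -0.0, 0.0, -2.2, -0.0, 5.7, -0.0, -0.0, -0.0]
14
```

drive_tool(moves=[0, -5.2, 0, 3.7, 0, 0, 0, 0, -4.9, 0, 4.1, 0, 0, 0, 0, -4.7, 0, 4.4, 0, 0, 0, 0, -4.3, 0, 4.5, 0, 0, 0, 0, -4.1, 0, 4.9, 0, 0, 0, 0, -3.9, 0, 5, 0, 0, 0, 0, -3.5, 0, 5.2, 0, 0, 0, 0, 0, 0, 0, 0, 0, 0])

```text
t: 12.5
tool_pos: [0.4449, 0.0767, 0.2474]
orientation: [1.603, 1.568, -0.924]
force: [0.1, 0.4, 0.1]
opening: 0.0005
gripper_force: 0.1
```

```bash
python3 - <<'E'
from chk import *
chk('f',81)
rows([w(*corner(p)) for p in np.arange(84,103,2)],0)
E
```

```text
corner u,z -26.85112158165518 160.87919844151745 x 0.44165553084067916 [0.13655713 0.39819992 0.07946727] exp [-27.26838914 161.10470039]
plane 667 n [ 0.004 -0.008 -1.   ] phi 179.52721403517174 min [ 0.388 -0.123  0.055] max [0.499 0.008 0.063]
[0.0, -3.5, -0.1, 5.2, -0.02, 0.0, -0.16, 0.0, -1.9, 0.0, 3.7, 0.0, 0.0, 0.0, 0.0, -1.9, 0.0, 3.7, 0.0, 0.0, 0.0, 0.0, -1.7, 0.0, 3.8, 0.0, 0.0, 0.0, 0.0, -1.9, 0.0, 3.7, 0.0, 0.0, 0.0, 0.0, -1.7, 0.0, 3.7, 0.0, 0.0, 0.0, 0.0, -1.5, 0.0, 3.8, 0.0, 0.0, 0.0, 0.0, -1.5, 0.0, 3.8, 0.0, 0.0, 0.0]
[0.0, -1.2, 0.0, 3.9, 0.0, 0.0, 0.0, 0.0, -1.7, 0.0, 3.7, 0.0, 0.0, 0.0]
10
```

drive_tool(moves=[0, -2, 0, 3, 0, 0, 0, 0, -1.7, 0, 2.5, 0, 0, 0, 0, -1.7, 0, 3.5, 0, 0, 0, 0, -1.7, 0, 3.5, 0, 0, 0, 0, -1.7, 0, 3.6, 0, 0, 0, 0, -1.7, 0, 3.6, 0, 0, 0, 0, -1.6, 0, 3.6, 0, 0, 0, 0, 0, 0, 0, 0, 0, 0])

```text
t: 13.35
tool_pos: [0.4444, 0.0508, 0.2461]
orientation: [1.603, 1.568, -0.923]
force: [-0.4, 0.3, -1.1]
opening: 0.0004
gripper_force: 0.0
```

drive_tool(moves=[0, -1.6, 0, 3.6, 0, 0, 0, 0, -1.5, 0, 3.6, 0, 0, 0, 0, 0, 0, 0, 0, 0, 0])

```text
t: 13.65
tool_pos: [0.4443, 0.0431, 0.2452]
orientation: [1.603, 1.568, -0.923]
force: [-0.6, -0.8, 0.4]
opening: 0.0003
gripper_force: 0.0
```

```bash
python3 - <<'E'
from chk import *
import cv2
chk('g',98)
a=np.load('pics/top_g.npz')['color'][200:320,300:440,::-1]
b=robot.read_camera('side')['color'][150:310,270:480,::-1]
cv2.imwrite('pics/g.png',np.hstack([cv2.resize(a,(400,343)),cv2.resize(b,(400,343))]))
E
```

```text
corner u,z 6.758898876591559 158.69112709671512 x 0.4410960861925514 [-0.57513952 -0.76739713  0.42479907] exp [  7.77878408 158.58517737]
plane 1353 n [-0.026 -0.971 -0.237] phi 103.7344042091055 min [ 0.367 -0.144  0.048] max [ 0.515 -0.103  0.189]
```

View pics/g.png

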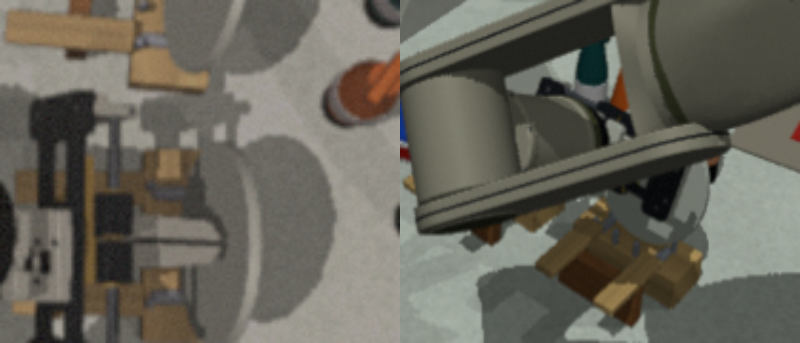

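The palette leans on the tines at 103.7°, centred and free of the finger. I withdraw and recheck.

drive_tool(moves=[0, 0, 0, -10, 0, 0, 0, 0, 0, 0, -25, 0, 0, 0, 0, 0, 0, -35, 0, 0, 0, 0, 0, 0, -35, 0, 0, 0, 0, 0, 0, 0, 0, 0, 0, 0, 0, 0, 0, 0, 0, 0, 0, 0, 0, 0, 0, 0, 0])

```text
t: 14.45
tool_pos: [0.4458, 0.134, 0.2972]
orientation: [1.602, 1.569, -0.924]
force: [0.4, -0.6, -0.5]
opening: 0.0005
gripper_force: 0.0
```

```bash
python3 - <<'E'
from chk import *
chk('h',98)
chk('i',98)
E
```

```text
corner u,z -84.19922280676681 210.72614889521398 x 0.44257272359239996 [ 0.40089087 -0.59587969 -0.49626405] exp [  7.77878408 158.58517737]
plane 1550 n [-0.026 -0.971 -0.237] phi 103.72348457965948 min [ 0.367 -0.144  0.048] max [ 0.515 -0.105  0.189]
corner u,z -83.86072106781285 210.59633102547488 x 0.4423742372672618 [-0.03460867 -0.39371074 -0.54043549] exp [  7.77878408 158.58517737]
plane 1551 n [-0.025 -0.971 -0.238] phi 103.79715859652308 min [ 0.367 -0.144  0.048] max [ 0.514 -0.106  0.188]
```

Stable and standing, so I hand it in.

```bash
python3 -c "
from plant import robot
print(robot.close_job())"
```

```text
the job is handed in; nothing more can be done
None
```

The palette was slid flat to the tall tines, tipped up into the slot, and left standing untouched at about 104°, centred and leaning back on the tines; the job was handed in at about 14.5 s of the 51 s limit, and no verdict was returned.

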